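# Release heat sinks from a cam-gated chute into a tray

### The job

Set the empty grey tray down on the bench under the mouth of the chute and let go of it, then swing the cam lever up to its highest lift, where the lever stands straight up, so that the gate opens and all three heat sinks slide into the tray. Finish while still holding the lever there, because it springs back and shuts the gate when released; the tray stays standing under the mouth and the other things on the bench are left alone.

Things in the scene. Friction and masses are not known exactly. Their poses are not given: they have to be found in the camera images.
- chute: Fixed steel chute on an aluminium stand, 170 mm tall. Origin: on the bench straight below the middle of the mouth; x points level from the mouth to the rear end, y to the side with the cam lever, z up. The channel, 26 mm wide inside, climbs along +x at 36 degrees. The bench under it is free back to x 70 mm and sideways to y +50 mm (there: foot plate 8 mm, cam bearing 118 mm tall).
- mouth (a point): Middle of the lower edge of the chute's floor, 62 mm above the bench (underside of the sheet 59 mm); axes as chute. A steel gate 30 mm up-chute (+x) holds the pieces back; when it opens they shoot out towards -x and land up to about 50 mm in front of the mouth, so the tray must reach at least 70 mm out in front, best lengthwise.
- lever: Lever with its cam. Origin: the pivot, on its turning axis, in the plane in which the lever swings: 65 mm in +y from the mouth, 105 mm above the bench. Its x is the turning axis, level and along the chute's x; as built at rest its other axes are the chute's too. The lever swings in the upright plane through this point along the chute's y.
- knob (a point): Centre of the black ball knob, 26 mm in diameter, on the end of the lever's 10 mm rod, 90 mm from the pivot. At rest it points out to the chute's +y, 15 degrees above level (ball 87 mm out from the pivot and 24 mm above it); at highest lift the ball is straight above the pivot. The ball can be pinched from above along the turning axis.
- cam_lever (a joint): Lever angle in rad: 0 at its rest stop (gate shut), growing as the lever is raised; 1.30 is the highest lift (lever straight up, gate 21 mm up); it can overtravel to 2.0, where the cam lowers the gate again. A spring always pulls it back to 0, with about 2.5 N at the ball at highest lift. Pieces begin to run out at about 0.5 to 0.8.
- tray: Loose open grey plastic tray, 150 mm long (its x axis), 60 mm wide (y), 35 mm tall, walls and floor 3 mm, about 130 g. Origin at the centre of its underside. Starts empty, flat on the bench left or right of the chute; both ends are alike. It can be gripped across its 60 mm width.
- sink1_mid (a point): Middle of heat sink 1, a loose finned aluminium block 20 x 20 x 12 mm, 15 g, one of three lying in a row in the chute behind the gate; z is its thickness.
- sink2_mid (a point): Middle of heat sink 2, a loose finned aluminium block 20 x 20 x 12 mm, 15 g, one of three lying in a row in the chute behind the gate; z is its thickness.
- sink3_mid (a point): Middle of heat sink 3, a loose finned aluminium block 20 x 20 x 12 mm, 15 g, one of three lying in a row in the chute behind the gate; z is its thickness.
- tin: Bystander: round steel tin, 68 mm in diameter, 45 mm tall, origin under its centre. Leave alone.
- tape: Bystander: yellow tape measure, 60 x 28 x 55 mm, origin under its centre. Leave alone.
- cell: Bystander: battery cell standing upright, 21 mm in diameter, 70 mm tall, origin under its centre. Leave alone.
- driver: Bystander: screwdriver lying on the bench. Leave alone.
- meter: Bystander: red multimeter lying flat, 170 x 80 x 46 mm, origin under its centre. Leave alone.
- clamp: Bystander: small black spring clamp lying flat, about 100 x 40 x 17 mm. Leave alone.

How it is judged (in metres and radians):
On the way, in this order (a step that is already met when the one before it is completed fails the run):
1. the tray stands on the bench under the chute's mouth, let go, with the gate still shut (height (world z) of tray below 0.006 m and angle between tray's own z axis and vertical below 0.08 rad and x of mouth in the frame of tray between -0.068 and 0.068 m and y of mouth in the frame of tray between -0.026 and 0.026 m and contact force between the fingers and tray below 0.1 N and value of joint cam_lever below 0.4 rad), for 0.2 s.
2. the fingers have brought the lever to its highest lift (value of joint cam_lever between 1.13 and 1.47 rad and contact force between the fingers and lever above 0.5 N), for 0.2 s.
At the end, for the whole second after the job is handed in: The fingers hold the lever still (more than 0.5 N) within 0.17 rad (10 degrees) of its highest lift at 1.30 rad, all three heat sinks lie inside the tray (below its rim), and the tray stands flat and still on the bench, free of the fingers' grip, with the mouth above its opening (all of step 2 and velocity of joint cam_lever between -0.1 and 0.1 rad/s and height (world z) of tray below 0.006 m and angle between tray's own z axis and vertical below 0.08 rad and x of mouth in the frame of tray between -0.068 and 0.068 m and y of mouth in the frame of tray between -0.026 and 0.026 m and x of sink1_mid in the frame of tray between -0.074 and 0.074 m and y of sink1_mid in the frame of tray between -0.029 and 0.029 m and z of sink1_mid in the frame of tray between 0 and 0.036 m and x of sink2_mid in the frame of tray between -0.074 and 0.074 m and y of sink2_mid in the frame of tray between -0.029 and 0.029 m and z of sink2_mid in the frame of tray between 0 and 0.036 m and x of sink3_mid in the frame of tray between -0.074 and 0.074 m and y of sink3_mid in the frame of tray between -0.029 and 0.029 m and z of sink3_mid in the frame of tray between 0 and 0.036 m and linear speed of tray below 0.03 m/s); the arm keeps its last pose, push and grip.
It fails at once if a bystander (tin, tape measure, cell, screwdriver, multimeter, clamp) is moved more than 25 mm (distance of any of tin, tape, cell, driver, meter, clamp from where it was at the start of the episode above 0.025 m).
It also fails if it takes over 62 s, if anything falls off the work surface, if the arm or the gripper's body presses on something with over 40 N, if the wrist force passes 120 N, or if a joint passes its speed limit or range.

### The arm

A 6-joint arm with a two-finger parallel gripper is mounted at the origin on the work surface. World frame = base frame: x ahead of the robot, y to its left, z up, the work surface at z = 0. Lengths are in m, angles in degrees, forces in N, time in s.
With the tool pointing down it reaches from about 0.3 to 0.75 m from the base axis. Payload 8.5 kg.
Tool frame: the origin (TCP) lies midway between the tips of the shut fingers; the grasp point (between the pads) lies 19 mm behind it; z points along the fingers, y is the line along which they close (so a half turn about z gives the same grasp; the last joint's range is limited). The gripper opens to 85 mm and grips with 20 to 120 N. Pads are 22 mm wide; open, the fingers measure 114 mm over their backs; the gripper's body (76 mm by 85 mm) begins 54 mm behind the grasp point. The pads swing forward as they close: fully open they stand 13 mm farther back than shut.
Start: joints at [60.258, 21.807, 74.336, -0, 83.858, -12.336], TCP at [0.165, 0.525, 0.231] pointing down, gripper open.
Joint ranges: [-178.18, 178.18], [-50.72, 133.34], [12.68, 142.11], [-81.47, 261.47], [9.98, 163.14], [-165.26, 165.26]. Speed limits (degrees/s): [136.94, 136.94, 180, 180, 180, 180].

### API

Orientations are given as a 3x3 rotation matrix whose columns are the frame's x, y, z axes.
In Python, from rig import monitor, optics, close_job, models gives the robot as it stands.
- The arm moves only by the tool step_arm, never from a script. Its arguments are lists of equal length, an entry for each row: "fingers": the closure, from -1 (fully open) to 1 (shut); "travel": the shift along the tool's x, y, z scaled (see below), a list of three; "twist": the turn about the tool's z scaled (see below). In form: {"fingers": [fingers, ...], "travel": [[tx, ty, tz], ...], "twist": [twist, ...]}. A call has 1 to 10 rows; each row shifts and turns the commanded pose from where the row before left it, along the tool's axes as they then stand; what a row does not reach is not made up. The controller multiplies each number of a shift by 100 mm and each number of a turn by pi rad. A row lasts 1/8 s, in which the tool goes at most 62.5 mm and 10.7 degrees, less where a joint would pass 70% of its speed; a pose out of reach is approached as far as the arm can. A call with a number of a shift or a turn outside -1 to 1 is refused whole. A call with a gripper value outside its range is refused whole. The fingers move at their own pace and stop on an object; "force" is the grip in N (left out, the last holds). Time passes only in rows, so rows that do not move let the fingers close. It gives the time, the measured TCP pose, the force, the opening and the grip force at its end, in the units of the state.
- monitor.observe(): the state, without advancing time (a new reading comes with each control period).
- optics.get_image(name): name is "side" or "top" or "wrist"; returns (picture, depth): 384x512x3 uint8, blue, green, red; 384x512 float32, m along the optical axis (not along the pixel's ray), 0 where there is no reading.
- optics.get_calibration(name): a dict with "vertical_fov" (degrees; the focal length in pixels is half the picture's height over the tangent of half this angle, whatever the lens; pixels are square), "cx", "cy" (the principal point, pixels), "distortion" ([k1, k2, p1, p2, k3] as OpenCV has them; the pictures are not rectified), "world_from_camera" (4x4, takes a point from camera to world coordinates). Camera axes: x right, y up, looking along -z (the intrinsics and any distortion apply to the point x, -y, -z); pixel columns grow to the right and rows downward; lengths in m; the calibration is good to about 2 mm. A picture is of the moment at which its call begins: read the wrist's pose just before it. get_calibration takes no time and is no camera call; for the wrist camera it gives the pose at the moment of the call.
- close_job(): hands the job in; it is judged then, once.
Trained networks look in the newest picture that a camera, given by its name, has taken for a name from the list of things; names that differ only in an ending like _2 or _b are one class to them, and where a whole thing is asked for, a point or a joint stands for the part that bears it (a point fixed in the world has none). Each returns a list of dicts, best first, with "confidence" (0 to 1); they miss things now and then, are a little off and sometimes report something else, mostly with a low value. They report only what shows in the picture. A call takes as long as a camera call.
- models.trace(camera, query): "mask" (384x512 bool, what is visible of it) and "point" ([column, row] in pixels, amid what is visible of it).
- models.landmark_of(camera, query): "point" ([column, row] in pixels: a listed point, or the origin of a listed thing).
The state is a dict: "time_s": time; "q": joint angles; "qvel": joint speeds; "joint_efforts": joint torques, N m; "position": TCP position; "tool_rot": TCP orientation; "ft_force": force on the tool from outside, world axes, zero at the start; "wrist_torque": the same for the moment, N m; "grip_width": finger opening in m; "gripper_force": force on a finger pad.
Only numpy, scipy, OpenCV 4.12 (cv2) and the standard library are available. Lean on these libraries where they do the work, as an engineer would, in place of code of your own. Each camera call takes 0.05 s, during which the arm holds its last target. There are 200 camera calls.

## Working session

There is one attempt and no reset: what is moved stays moved. The work goes in short steps, Python scripts to look and compute and a tool call to move; the robot and the scene stay as the last step left them, time stands still between calls to the robot, and variables do not carry over. Pictures are saved under pics/ and viewed, at most 10 in all, crops included, and the job is handed in when it is done.

Besides the shell and the picture viewer there is one more tool, called after "Request:" by a JSON object that holds its "fn" and its "kwargs". step_arm: Moves the arm, as the interface text tells. Its arguments: {"type":"object","properties":{"fingers":{"type":"array","items":{"type":"number"}},"travel":{"type":"array","items":{"type":"array","items":{"type":"number"}}},"twist":{"type":"array","items":{"type":"number"}},"force":{"type":"number"}},"required":["fingers","travel","twist"]}

```bash
mkdir -p pics; cat > h.py <<'E'
import numpy as np, cv2
from rig import monitor, optics, close_job, models
def cam(n):
    c=optics.get_calibration(n); f=192/np.tan(np.radians(c["vertical_fov"])/2)
    K=np.array([[f,0,c["cx"]],[0,f,c["cy"]],[0,0,1]]); return K,np.array(c["distortion"],float),np.array(c["world_from_camera"])
def world(n,px,depth):
    "pixels Nx2 + depths -> world"
    K,d,T=cam(n); u=cv2.undistortPoints(np.array(px,float).reshape(-1,1,2),K,d).reshape(-1,2)
    z=np.array(depth,float).reshape(-1,1); p=np.hstack([u[:,:1]*z,-u[:,1:]*z,-z]); return p@T[:3,:3].T+T[:3,3]
def plane(n,px,h):
    K,d,T=cam(n); u=cv2.undistortPoints(np.array(px,float).reshape(-1,1,2),K,d).reshape(-1,2)
    r=np.c_[u[:,0],-u[:,1],-np.ones(len(u))]@T[:3,:3].T; o=T[:3,3]; return o+r*((h-o[2])/r[:,2])[:,None]
def maskpts(n,m,D):
    r,c=np.nonzero(m&(D>0)); return world(n,np.c_[c,r],D[r,c])
E
python3 - <<'E'
from h import *
np.set_printoptions(precision=3,suppress=True)
s=monitor.observe(); print(s["time_s"],s["position"],s["tool_rot"])
ims=[]
for n in("top","side"):
    I,D=optics.get_image(n); ims.append(I)
    for q in("mouth","knob","lever","chute","tray"):
        for r in models.landmark_of(n,q)[:1]:
            p=r["point"]; c,w=int(p[0]),int(p[1])
            print(n,q,np.array(p),round(r["confidence"],2),world(n,[p],[D[w,c]])[0])
    for q in("tray","tin","tape","cell","driver","meter","clamp","chute","knob"):
        for r in models.trace(n,q)[:1]:
            P=maskpts(n,r["mask"],D)
            if len(P): print(n,"mask",q,round(r["confidence"],2),np.percentile(P,[2,50,98],axis=0).ravel())
            if q=="tray" and len(P):
                T=P[P[:,2]>.025]
                if len(T)>5: print(cv2.minAreaRect(T[:,:2].astype(np.float32)))
    print("t",monitor.observe()["time_s"])
cv2.imwrite("pics/a.png",ims[0]); cv2.imwrite("pics/b.png",ims[1])
E
```

```text
0.0 [0.164 0.525 0.231] [[-0.954  0.299 -0.001]
 [ 0.299  0.954 -0.001]
 [ 0.    -0.001 -1.   ]]
top mouth [267.8 182.4] 0.71 [ 0.582 -0.024  0.06 ]
top knob [213.9 165.6] 0.48 [0.612 0.124 0.14 ]
top lever [245.7 175.8] 0.46 [0.59  0.038 0.115]
top chute [265.9 188.6] 0.83 [ 0.574 -0.02   0.001]
top tray [353.8 228.1] 0.6 [ 0.456 -0.288  0.004]
top mask tray 0.63 [ 0.384 -0.337 -0.002  0.456 -0.296  0.004  0.528 -0.245  0.036]
((0.45650359988212585, -0.2917649447917938), (0.062150415033102036, 0.1505890190601349), 71.87802124023438)
top mask tin 0.7 [0.421 0.251 0.01  0.451 0.279 0.044 0.482 0.314 0.048]
top mask tape 0.81 [0.6   0.267 0.006 0.625 0.286 0.052 0.654 0.309 0.058]
top mask driver 0.73 [ 0.584 -0.329  0.     0.635 -0.304  0.021  0.758 -0.282  0.027]
top mask meter 0.82 [ 0.509 -0.467  0.012  0.588 -0.423  0.036  0.67  -0.384  0.044]
top mask clamp 0.62 [0.553 0.362 0.004 0.598 0.391 0.015 0.637 0.408 0.019]
top mask chute 0.88 [ 0.588 -0.09   0.001  0.666  0.001  0.011  0.743  0.121  0.158]
top mask knob 0.69 [0.589 0.033 0.108 0.603 0.098 0.124 0.617 0.134 0.143]
t 0.7
[... 408 characters left out ...]
15103809535503387), 71.70123291015625)
side mask tin 0.73 [0.42  0.244 0.001 0.448 0.26  0.035 0.481 0.313 0.047]
side mask tape 0.69 [ 0.6    0.259 -0.     0.626  0.275  0.032  0.665  0.3    0.055]
side mask cell 0.77 [ 0.582 -0.253  0.005  0.588 -0.247  0.044  0.601 -0.233  0.072]
side mask driver 0.88 [ 0.58  -0.331  0.006  0.632 -0.315  0.021  0.756 -0.285  0.027]
side mask meter 0.75 [ 0.506 -0.481  0.011  0.573 -0.446  0.037  0.667 -0.398  0.045]
side mask clamp 0.64 [0.553 0.354 0.    0.595 0.383 0.012 0.633 0.402 0.018]
side mask chute 0.88 [ 0.582 -0.094  0.002  0.66  -0.043  0.083  0.725  0.111  0.155]
side mask knob 0.6 [0.589 0.021 0.102 0.604 0.094 0.124 0.617 0.124 0.14 ]
t 1.5
```

View pics/a.png

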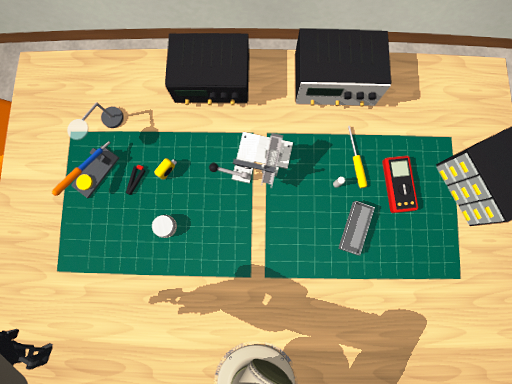

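View pics/b.png

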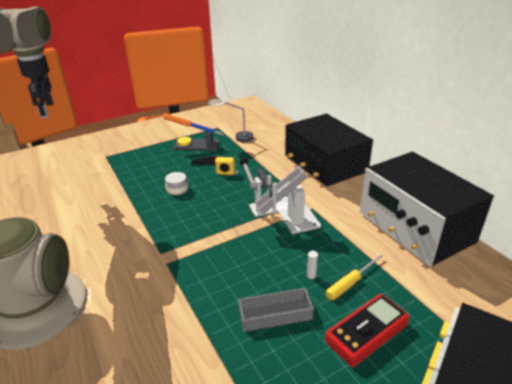

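The pictures show the tray at about (355,228) in the top view, right of the chute at (265,160). The knob sticks out to the left at (213,167), and the chute is turned about -10°. I'll move to look at the chute with the wrist camera on the way to the tray.

Request:
{"fn": "step_arm", "kwargs": {"fingers": [-1, -1, -1, -1, -1, -1, -1, -1, -1, -1], "travel": [[-0.455, -0.405, -0.1], [-0.455, -0.405, -0.1], [-0.455, -0.405, -0.1], [-0.455, -0.405, -0.1], [-0.455, -0.405, -0.1], [-0.455, -0.405, -0.1], [-0.455, -0.405, -0.1], [-0.455, -0.405, -0.1], [-0.455, -0.405, -0.1], [-0.455, -0.405, -0.1]], "twist": [0, 0, 0, 0, 0, 0, 0, 0, 0, 0]}}

```text
time_s: 2.75
position: [0.4782, 0.0002, 0.3318]
tool_rot: [[-0.954, 0.3, 0.001], [0.3, 0.954, -0.0], [-0.0, 0.0, -1.0]]
ft_force: [-0.7, 0.9, 0.2]
grip_width: 0.0854
gripper_force: 0.0
```

```bash
python3 - <<'E'
from h import *
np.set_printoptions(precision=3,suppress=True)
I,D=optics.get_image("wrist"); s=monitor.observe(); print(s["time_s"],s["position"],s["q"])
cv2.imwrite("pics/c.png",I); np.save("c_d.npy",D); K,d,T=cam("wrist"); np.save("c_T.npy",T);print(T)
for q in("mouth","knob","lever","chute","sink1_mid"):
    for r in models.landmark_of("wrist",q)[:1]:
        p=r["point"]; c,w=int(p[0]),int(p[1]); print(q,np.array(p),round(r["confidence"],2),world("wrist",[p],[D[w,c]])[0])
for q in("knob","chute"):
    for r in models.trace("wrist",q)[:1]:
        P=maskpts("wrist",r["mask"],D); print("mask",q,round(r["confidence"],2),np.percentile(P,[2,50,98],axis=0).ravel()); np.save(q+".npy",P)
E
```

```text
2.8 [ 0.481 -0.005  0.332] [-14.671  11.491  72.708  -0.128  95.653 -87.007]
[[ 0.302 -0.903 -0.307  0.401]
 [ 0.953  0.285  0.099  0.021]
 [-0.002 -0.322  0.947  0.474]
 [ 0.     0.     0.     1.   ]]
mouth [260.5 224.7] 0.66 [ 0.607 -0.033  0.   ]
knob [382.3 236.1] 0.82 [0.604 0.121 0.138]
lever [309.8 236.8] 0.98 [0.59  0.04  0.113]
mask knob 0.68 [0.584 0.033 0.1   0.599 0.082 0.118 0.62  0.139 0.141]
```

View pics/c.png

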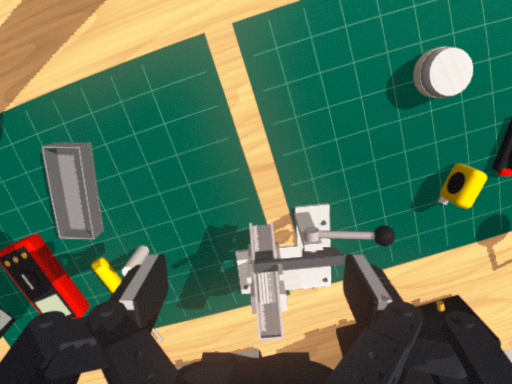

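The wrist picture shows the mouth at about (261,225), the channel running down the picture to (270,337), the knob at (384,236), and the whole tray around (73,190). I'll fit the poses now.

```bash
python3 - <<'E'
from h import *
np.set_printoptions(precision=4,suppress=True)
m=plane("wrist",[[260.5,224.7]],.062)[0]; k=plane("wrist",[[384,236]],.129)[0]; l=plane("wrist",[[309.8,236.8]],.105)[0]
print("m",m,"k",k,"l",l)
for a,b in((m,k),(m,l),(l,k)):
    v=(b-a)[:2]; print("len",np.hypot(*v),"chute x yaw",np.degrees(np.arctan2(v[1],v[0]))-90)
D=np.load("c_d.npy")
I=cv2.imread("pics/c.png")
# tray
for r in models.trace("wrist","tray")[:1]:
    P=maskpts("wrist",r["mask"],D); T=P[P[:,2]>.025]; print("tray",r["confidence"],cv2.minAreaRect(T[:,:2].astype(np.float32)))
# channel: points in 3D near chute: project on chute axes
g=np.mgrid[200:345,225:300]; r,c=g[0].ravel(),g[1].ravel(); ok=D[r,c]>0
P=world("wrist",np.c_[c,r][ok],D[r,c][ok])
P=P[(P[:,2]>.055)&(P[:,2]<.19)]
for yaw in(-8,-10,-12,-14,-16):
    a=np.radians(yaw); X=np.array([np.cos(a),np.sin(a)]); Y=np.array([-X[1],X[0]])
    q=P[:,:2]-m[:2]; x=q@X;y=q@Y
    # side edges of the channel per x slice
    out=[]
    for x0 in np.arange(.0,.14,.02):
        s=(x>x0)&(x<x0+.02); 
        # take points consistent with channel height
        h=P[:,2]-.062-x*np.tan(np.radians(36)); s&=(h>-.01)&(h<.03)
        if s.sum()>20: out.append((*np.percentile(y[s],[2,98]),np.percentile(h[s],50)))
    print(yaw,np.array(out).round(4).tolist())
E
```

```text
m [ 0.577  -0.0193  0.062 ] k [0.6083 0.1302 0.129 ] l [0.5941 0.0424 0.105 ]
len 0.15272498888429645 chute x yaw -11.827785391485833
len 0.06402001161680138 chute x yaw -15.478835517093088
len 0.08892840887969425 chute x yaw -9.200233489041594
tray 0.76 ((0.4550567865371704, -0.2892698049545288), (0.06204231455922127, 0.14991988241672516), 71.62865447998047)
-8 [[-0.0148, 0.0164, -0.0005], [-0.0217, 0.0207, 0.0086], [-0.0174, 0.0138, 0.0137], [-0.0183, 0.0123, 0.0122], [-0.0198, 0.0106, -0.0002], [-0.0194, 0.009, -0.0004]]
-10 [[-0.0144, 0.0168, -0.0005], [-0.0208, 0.0217, 0.0082], [-0.0156, 0.0156, 0.0137], [-0.0158, 0.0143, 0.0122], [-0.0163, 0.0138, -0.0003], [-0.016, 0.0127, -0.0006]]
-12 [[-0.0138, 0.0173, -0.0006], [-0.0199, 0.0225, 0.0082], [-0.0139, 0.0173, 0.0138], [-0.0135, 0.0169, 0.0122], [-0.0131, 0.0168, -0.0003], [-0.0125, 0.0164, -0.0005]]
-14 [[-0.0137, 0.0179, -0.0005], [-0.0189, 0.0236, 0.0082], [-0.0121, 0.0192, 0.0138], [-0.011, 0.0193, 0.0123], [-0.0101, 0.0201, -0.0001], [-0.0088, 0.0199, -0.0004]]
-16 [[-0.0135, 0.0185, -0.0004], [-0.018, 0.0245, 0.0085], [-0.0103, 0.021, 0.014], [-0.0083, 0.0217, 0.0123], [-0.0072, 0.0232, 0.0], [-0.0051, 0.0236, -0.0002]]
```

Request:
{"fn": "step_arm", "kwargs": {"fingers": [-1, -1, -1, -1, -1, -1, -1, -1], "travel": [[-0.035, -0.465, 0.387], [-0.035, -0.465, 0.387], [-0.035, -0.465, 0.387], [-0.035, -0.465, 0.387], [-0.035, -0.465, 0.387], [-0.035, -0.465, 0.387], [0, 0, 0], [0, 0, 0]], "twist": [0.005, 0, 0, 0, 0, 0, 0, 0]}}

```text
time_s: 4.2
position: [0.4109, -0.2687, 0.0997]
tool_rot: [[-0.95, 0.313, 0.0], [0.313, 0.95, -0.0], [-0.0, -0.0, -1.0]]
ft_force: [-0.2, 0.3, 0.9]
grip_width: 0.0855
gripper_force: 0.0
```

```bash
python3 - <<'E'
from h import *
np.set_printoptions(precision=4,suppress=True)
I,D=optics.get_image("wrist"); s=monitor.observe(); print(s["time_s"],s["position"],s["tool_rot"])
for r in models.trace("wrist","tray")[:1]:
    P=maskpts("wrist",r["mask"],D); T=P[(P[:,2]>.027)&(P[:,2]<.045)]; print("tray",r["confidence"],cv2.minAreaRect(T[:,:2].astype(np.float32)))
    p=P[P[:,2]>.027]; 
R=np.array(s["tool_rot"]); 
q=(T-s["position"])@R; print("rim in tool",np.percentile(q,[1,99],axis=0))
E
```

```text
4.25 [ 0.4112 -0.2685  0.1001] [[-0.9498  0.3127  0.0011]
 [ 0.3127  0.9498 -0.0009]
 [-0.0013 -0.0005 -1.    ]]Traceback (most recent call last):
  File "<stdin>", line 8, in <module>
NameError: name 'T' is not defined
```

Request:
{"fn": "step_arm", "kwargs": {"fingers": [-1, -1, -1, -1, -1], "travel": [[-0.09, -0.072, 0.2], [0, 0, 0.3], [0, 0, 0.3], [0, 0, 0.15], [0, 0, 0]], "twist": [0, 0, 0, 0, 0]}}

```text
time_s: 4.92
position: [0.4172, -0.2781, 0.0043]
tool_rot: [[-0.95, 0.313, -0.0], [0.313, 0.95, 0.0], [0.0, 0.0, -1.0]]
ft_force: [-0.1, 1.1, 0.7]
grip_width: 0.0856
gripper_force: 0.0
```

Request:
{"fn": "step_arm", "kwargs": {"fingers": [1, 1, 1, 1, 1, 1, 1, 1], "travel": [[0, 0, 0], [0, 0, 0], [0, 0, 0], [0, 0, 0], [0, 0, 0], [0, 0, 0], [0, 0, 0], [0, 0, 0]], "twist": [0, 0, 0, 0, 0, 0, 0, 0], "force": 40}}

```text
time_s: 5.92
position: [0.4175, -0.2793, 0.0055]
tool_rot: [[-0.949, 0.314, 0.002], [0.314, 0.949, -0.002], [-0.002, -0.001, -1.0]]
ft_force: [0.0, 1.5, 4.9]
grip_width: 0.0594
gripper_force: 43.3
```

Request:
{"fn": "step_arm", "kwargs": {"fingers": [1, 1, 1, 1, 1, 1, 1, 1, 1, 1], "travel": [[0, 0, -0.1], [0, 0, -0.1], [0, 0, 0], [0.05, 0.42, 0], [0.05, 0.48, 0], [0.05, 0.48, 0], [0.05, 0.48, 0], [0.05, 0.48, 0], [0.05, 0.36, 0], [0.02, 0.18, 0]], "twist": [0, 0, -0.037, 0, 0, 0, 0, 0, 0, 0]}}

```text
time_s: 7.18
position: [0.4436, 0.0112, 0.0249]
tool_rot: [[-0.98, 0.2, 0.001], [0.2, 0.98, -0.0], [-0.001, 0.0, -1.0]]
ft_force: [-0.0, -0.5, -1.0]
grip_width: 0.0593
gripper_force: 43.6
```

```bash
python3 - <<'E'
from h import *
np.set_printoptions(precision=4,suppress=True)
O=[]
for n in("side","wrist","top"):
    I,D=optics.get_image(n); s=monitor.observe(); R=np.array(s["tool_rot"]);O.append(I)
    print(n,s["time_s"],s["position"],R[:,0],s["grip_width"])
    for r in models.trace(n,"tray")[:1]:
        P=maskpts(n,r["mask"],D); print(r["confidence"],np.percentile(P,[1,50,99],axis=0).ravel())
        q=(P-s["position"])@R; print("in tool",np.percentile(q,[1,99],axis=0).ravel(),cv2.minAreaRect(P[:,:2].astype(np.float32)))
    for q in ("knob",):
        for r in models.landmark_of(n,q)[:1]: print(q,r["point"],r["confidence"],plane(n,[r["point"]],.129))
cv2.imwrite("pics/d.png",np.hstack([cv2.resize(O[0][130:330,130:400],(400,296)),cv2.resize(O[1],(400,296))]))
E
```

```text
side 7.225 [0.4435 0.0122 0.0248] [-0.9799  0.1996 -0.0004] 0.059412332349573424
0.57 [ 0.4084 -0.0442  0.0194  0.4988 -0.0025  0.0354  0.5607  0.0412  0.0545]
in tool [-0.1167 -0.0363 -0.0297  0.0311  0.0269  0.0054] ((0.48240888118743896, -0.012822069227695465), (0.09063985198736191, 0.14883725345134735), 77.72602081298828)
knob [243.6, 163.4] 0.62 [[0.6062 0.1132 0.129 ]]
wrist 7.375 [0.4439 0.0092 0.0246] [-0.9795  0.2013 -0.0008] 0.0594981292528049
0.67 [ 0.4051 -0.0267  0.0205  0.4488  0.0077  0.0224  0.5101  0.0429  0.0545]
in tool [-0.0664 -0.0288 -0.03    0.0345  0.0291  0.0041] ((0.4616326093673706, 0.005340605974197388), (0.06027141585946083, 0.10619520395994186), 77.53612518310547)
top 7.525 [0.4438 0.0086 0.0243] [-0.9792  0.2031 -0.0004] 0.05945842069669169
0.65 [ 0.5114 -0.0383  0.0172  0.5377 -0.0111  0.0219  0.5602  0.0163  0.0525]
in tool [-0.1152 -0.0267 -0.0282 -0.0713  0.0267  0.0071] ((0.5349023938179016, -0.010293174535036087), (0.054139912128448486, 0.04447168856859207), 77.72309875488281)
knob [212.9, 169.4] 0.57 [[0.6039 0.1283 0.129 ]]
```

View pics/d.png

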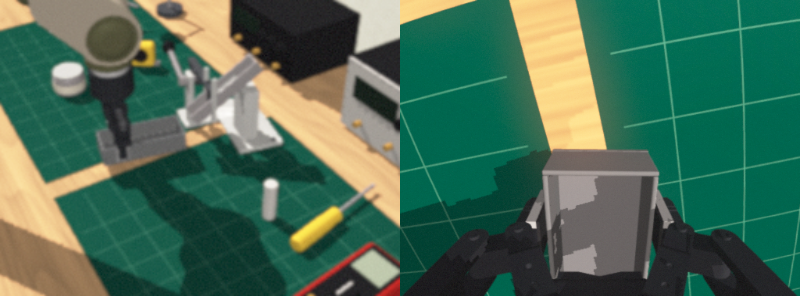

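The picture shows the tray level in the grip at about (140,140), in front of the chute mouth at (185,115). I'll lower it a little, slide it in under the mouth, and set it down.

Request:
{"fn": "step_arm", "kwargs": {"fingers": [1, 1, 1, 1, 1, 1, 1, 1, 1], "travel": [[0, 0, 0.08], [-0.15, 0, 0], [-0.2, 0, 0], [-0.2, 0.01, 0], [-0.16, 0, 0], [0, 0, 0], [0, 0, 0.06], [0, 0, 0.045], [0, 0, 0]], "twist": [0, 0, 0, 0, 0, 0, 0, 0, 0]}}

```text
time_s: 8.75
position: [0.5128, -0.0038, 0.0056]
tool_rot: [[-0.979, 0.202, -0.0], [0.202, 0.979, 0.0], [0.0, -0.0, -1.0]]
ft_force: [-0.3, 0.8, -0.3]
grip_width: 0.0592
gripper_force: 43.7
```

Request:
{"fn": "step_arm", "kwargs": {"fingers": [-1, -1, -1, -1, -1, -1], "travel": [[0, 0, 0], [0, 0, 0], [0, 0, 0], [0, 0, 0], [0, 0, 0], [0, 0, 0]], "twist": [0, 0, 0, 0, 0, 0]}}

```text
time_s: 9.5
position: [0.5134, -0.0039, 0.0056]
tool_rot: [[-0.979, 0.202, -0.0], [0.202, 0.979, 0.0], [0.0, -0.0, -1.0]]
ft_force: [-0.4, 0.4, -0.3]
grip_width: 0.0855
gripper_force: 0.0
```

Request:
{"fn": "step_arm", "kwargs": {"fingers": [-1, -1, -1, -1, -1, -1, -1, -1], "travel": [[0, 0, -0.3], [0.3, 0, -0.5], [0.3, 0, -0.5], [0.1, 0, -0.6], [0, 0, -0.6], [0, 0, -0.4], [0, 0, 0], [0, 0, 0]], "twist": [0, 0, 0, 0, 0, 0, 0, 0]}}

```text
time_s: 10.5
position: [0.4444, 0.0103, 0.2946]
tool_rot: [[-0.979, 0.202, -0.002], [0.202, 0.979, 0.0], [0.002, 0.0, -1.0]]
ft_force: [-0.0, 0.4, 0.4]
grip_width: 0.0855
gripper_force: 0.0
```

```bash
python3 - <<'E'
from h import *
np.set_printoptions(precision=4,suppress=True)
I,D=optics.get_image("wrist"); s=monitor.observe(); print(s["time_s"],s["position"],s["q"])
for r in models.trace("wrist","tray")[:1]:
    P=maskpts("wrist",r["mask"],D); print(r["confidence"],np.percentile(P,[1,50,99],axis=0).ravel(),cv2.minAreaRect(P[P[:,2]>.025][:,:2].astype(np.float32)))
    X=np.array([.979,-.203]);Y=np.array([.203,.979]); q=P[P[:,2]>.025][:,:2]-[.577,-.018]
    print("tray in chute x",np.percentile(q@X,[.5,99.5]),"y",np.percentile(q@Y,[.5,99.5]))
for q,h in(("mouth",.062),("knob",.129),("lever",.105)):
    for r in models.landmark_of("wrist",q)[:1]: print(q,r["point"],r["confidence"],plane("wrist",[r["point"]],h))
cv2.imwrite("pics/e.png",I)
E
```

```text
10.55 [0.4443 0.0103 0.2943] [-13.9979   8.6098  82.4258   0.0012  89.1143 -92.3504]
0.91 [ 0.474  -0.0516  0.0004  0.5445 -0.0086  0.0026  0.6281  0.0296  0.0353] ((0.5521800518035889, -0.011351175606250763), (0.06014994904398918, 0.15127520263195038), 77.85057067871094)
tray in chute x [-0.1012  0.0492] y [-0.0285  0.0316]
mouth [254.1, 260.4] 0.97 [[ 0.5796 -0.0184  0.062 ]]
lever [299.5, 281.5] 0.59 [[0.5965 0.0361 0.105 ]]
```

View pics/e.png

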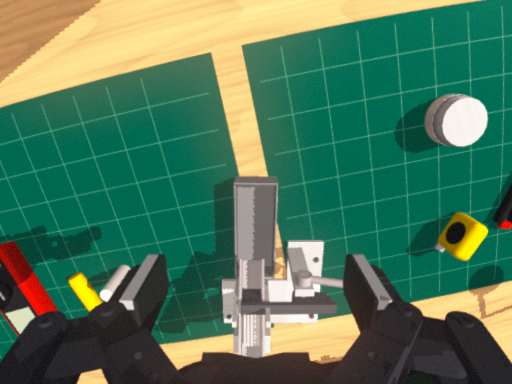

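The tray sits under the mouth, pixels (235–278,178–350), centred on the channel. Next I'll turn the tool 90° and go above the knob.

Request:
{"fn": "step_arm", "kwargs": {"fingers": [-1, -1, -1, -1, -1, -1, -1, -1, -1, -1], "travel": [[0, 0, 0], [0, 0, 0], [0, 0, 0], [0, 0, 0], [0, 0, 0], [0, 0, 0], [0, 0, 0], [0, 0, 0], [0, 0, 0], [0, 0, 0]], "twist": [0.05, 0.05, 0.05, 0.05, 0.05, 0.05, 0.05, 0.05, 0.05, 0.05]}}

```text
time_s: 12.0
position: [0.4447, 0.0102, 0.2952]
tool_rot: [[0.207, 0.978, -0.001], [0.978, -0.207, 0.0], [0.0, -0.001, -1.0]]
ft_force: [-0.2, 0.1, -0.5]
grip_width: 0.0856
gripper_force: 0.0
```

Request:
{"fn": "step_arm", "kwargs": {"fingers": [-1, -1, -1, -1, -1, -1], "travel": [[0.38, 0.34, 0], [0.38, 0.34, 0], [0.38, 0.34, 0], [0.38, 0.34, 0.2], [0, 0, 0.2], [0, 0, 0]], "twist": [0, 0, 0, 0, 0, 0]}}

```text
time_s: 12.75
position: [0.6082, 0.1318, 0.2534]
tool_rot: [[0.201, 0.979, -0.005], [0.979, -0.201, -0.0], [-0.001, -0.005, -1.0]]
ft_force: [0.7, -0.0, 0.1]
grip_width: 0.0856
gripper_force: 0.0
```

```bash
python3 - <<'E'
from h import *
np.set_printoptions(precision=4,suppress=True)
I,D=optics.get_image("wrist"); s=monitor.observe(); print(s["time_s"],s["position"],s["q"],s["tool_rot"])
for r in models.landmark_of("wrist","knob")[:2]: print(r["point"],r["confidence"],plane("wrist",[r["point"]],.129))
cv2.imwrite("pics/f.png",I)
E
```

```text
12.8 [0.6085 0.1316 0.2551] [ 1.3208 28.6101 59.1125 -0.002  92.3762 12.9722] [[ 0.202   0.9794 -0.0017]
 [ 0.9794 -0.202  -0.0001]
 [-0.0004 -0.0017 -1.    ]]
[310.8, 316.3] 0.63 [[ 0.6362 -0.0238  0.129 ]]
```

View pics/f.png

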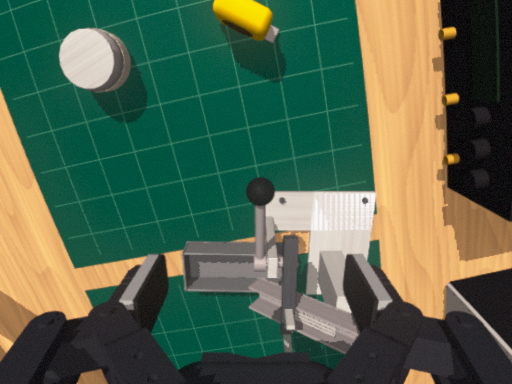

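The knob shows clearly at (260,191), with the rod running down to the pivot at about (262,265).

```bash
python3 - <<'E'
from h import *
np.set_printoptions(precision=4,suppress=True)
I,D=optics.get_image("wrist"); s=monitor.observe()
g=cv2.cvtColor(I,cv2.COLOR_BGR2GRAY)[165:215,235:290]; r,c=np.nonzero(g<45); print(len(r),c.mean()+235,r.mean()+165,c.min()+235,c.max()+235,r.min()+165,r.max()+165)
p=[c.mean()+235,r.mean()+165]
k=plane("wrist",[p],.129)[0]; print(k, (k-s["position"])@np.array(s["tool_rot"]))
P=maskpts("wrist",np.pad(g<45,((165,384-215),(235,512-290))),D); print(P[:,2].max(),np.median(P,axis=0))
E
```

```text
479 258.4613778705637 190.00417536534448 245 272 177 203
[0.6096 0.1262 0.129 ] [-0.0049  0.0016  0.1278]
0.14395404909828868 [0.6102 0.1289 0.1384]
```

Request:
{"fn": "step_arm", "kwargs": {"fingers": [-1, -1, -1, -1, -1], "travel": [[-0.03, 0.01, 0.45], [0, 0, 0.45], [0, 0, 0.36], [0, 0, 0.2], [0, 0, 0]], "twist": [0, 0, 0, 0, 0]}}

```text
time_s: 13.52
position: [0.6088, 0.1281, 0.1096]
tool_rot: [[0.202, 0.979, -0.001], [0.979, -0.202, -0.0], [-0.0, -0.001, -1.0]]
ft_force: [0.5, -0.2, 0.4]
grip_width: 0.0853
gripper_force: 0.0
```

Request:
{"fn": "step_arm", "kwargs": {"fingers": [1, 1, 1, 1, 1, 1, 1, 1, 1, 1], "travel": [[0, 0, 0], [0, 0, 0], [0, 0, 0], [0, 0, 0], [0, 0, 0], [0, 0, 0], [0, 0, 0], [0, 0, 0], [0, 0, 0], [0, 0, 0]], "twist": [0, 0, 0, 0, 0, 0, 0, 0, 0, 0], "force": 30}}

```text
time_s: 14.78
position: [0.6112, 0.1282, 0.1108]
tool_rot: [[0.202, 0.979, 0.006], [0.979, -0.202, -0.0], [0.001, 0.006, -1.0]]
ft_force: [7.1, -1.7, 0.9]
grip_width: 0.0237
gripper_force: 29.7
```

```bash
python3 - <<'E'
from h import *
np.set_printoptions(precision=4,suppress=True)
I,D=optics.get_image("wrist"); s=monitor.observe(); print(s["time_s"],s["position"],s["ft_force"],s["grip_width"])
J,_=optics.get_image("side")
cv2.imwrite("pics/g.png",np.hstack([I[:, :][84:,90:490],cv2.resize(J[100:250,180:380],(400,300))]))
E
```

```text
14.825 [0.6112 0.1282 0.1108] [ 7.6656 -0.6751  1.4841] 0.023829667427603347
```

View pics/g.png

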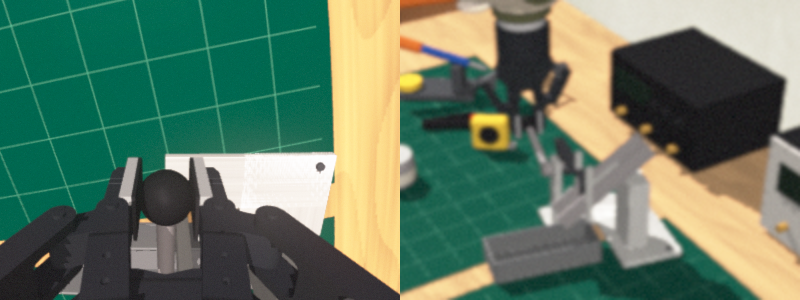

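The pads hold the ball at (168,197), with about 2.4 mm sideways strain. I'll recentre and start along the arc.

Request:
{"fn": "step_arm", "kwargs": {"fingers": [1, 1, 1, 1, 1, 1], "travel": [[0, 0.025, 0], [-0.023, 0, -0.075], [-0.03, 0, -0.072], [-0.037, 0, -0.07], [-0.042, 0, -0.066], [0, 0, 0]], "twist": [0, 0, 0, 0, 0, 0]}}

```text
time_s: 15.62
position: [0.6086, 0.1146, 0.1383]
tool_rot: [[0.202, 0.979, -0.0], [0.979, -0.202, -0.0], [-0.0, -0.0, -1.0]]
ft_force: [-0.9, 2.0, -3.2]
grip_width: 0.024
gripper_force: 29.7
```

Request:
{"fn": "step_arm", "kwargs": {"fingers": [1, 1, 1, 1, 1, 1, 1], "travel": [[-0.048, 0, -0.063], [-0.053, 0, -0.057], [-0.057, 0, -0.053], [-0.063, 0, -0.048], [-0.066, 0, -0.042], [-0.07, 0, -0.037], [0, 0, 0]], "twist": [0, 0, 0, 0, 0, 0, 0]}}

```text
time_s: 16.5
position: [0.6014, 0.0797, 0.1682]
tool_rot: [[0.202, 0.979, -0.0], [0.979, -0.202, -0.0], [-0.0, -0.0, -1.0]]
ft_force: [-2.0, 3.1, -2.9]
grip_width: 0.0239
gripper_force: 29.8
```

Request:
{"fn": "step_arm", "kwargs": {"fingers": [1, 1, 1, 1, 1, 1, 1, 1, 1], "travel": [[-0.072, 0, -0.03], [-0.075, 0, -0.023], [-0.077, 0, -0.016], [-0.078, 0, -0.01], [-0.078, 0, -0.004], [0, 0, 0], [0, 0, 0], [0, 0, 0], [0, 0, 0]], "twist": [0, 0, 0, 0, 0, 0, 0, 0, 0]}}

```text
time_s: 17.62
position: [0.5939, 0.043, 0.1769]
tool_rot: [[0.202, 0.979, 0.001], [0.979, -0.202, 0.0], [0.0, 0.001, -1.0]]
ft_force: [-3.1, 4.1, 1.1]
grip_width: 0.0236
gripper_force: 29.2
```

```bash
python3 - <<'E'
from h import *
np.set_printoptions(precision=4,suppress=True)
s=monitor.observe(); p=np.array(s["position"]);print(s["time_s"],p,s["ft_force"],s["grip_width"])
q=p[:2]-[.577,-.018]; print("tool in chute",q@[.979,-.203],q@[.203,.979],p[2]+.019)
O=[]
for n in("top","side","wrist"):
    I,D=optics.get_image(n); O.append(I)
    for k in("sink1_mid","tray","knob"):
        for r in models.landmark_of(n,k)[:3]:
            c,w=map(int,r["point"]); W=world(n,[r["point"]],[D[w,c]])[0]; print(n,k,np.array(r["point"]),round(r["confidence"],2),W)
cv2.imwrite("pics/i.png",np.hstack([cv2.resize(O[0][130:230,200:330],(390,300),interpolation=2),cv2.resize(O[1][130:280,180:380],(400,300),interpolation=2)]))
E
```

```text
17.625 [0.5939 0.043  0.1769] [-3.1473  4.0674  1.1278] 0.023597179332957276
tool in chute 0.0042148857593504434 0.06312231711368073 0.19586352184750677
top sink1_mid [134.5 177.4] 0.37 [0.6015 0.391  0.0072]
top sink1_mid [263.1 206.7] 0.36 [ 0.5159 -0.0119  0.0151]
top tray [263.3 193.9] 0.89 [ 0.557  -0.012   0.0014]
side sink1_mid [227.  170.5] 0.62 [0.6258 0.2719 0.0169]
side tray [250.8 151.9] 0.62 [0.5946 0.0469 0.2005]
side knob [250.2 151.6] 0.83 [0.5935 0.0481 0.2012]
wrist sink1_mid [197.1 233.2] 0.75 [ 0.5185 -0.0075  0.0156]
wrist tray [231.7 225.4] 0.7 [ 0.5551 -0.0111  0.0036]
wrist tray [198.4 233.6] 0.49 [ 0.5199 -0.0081  0.016 ]
wrist knob [254.6 256.3] 0.59 [0.5959 0.0596 0.2049]
```

View pics/i.png

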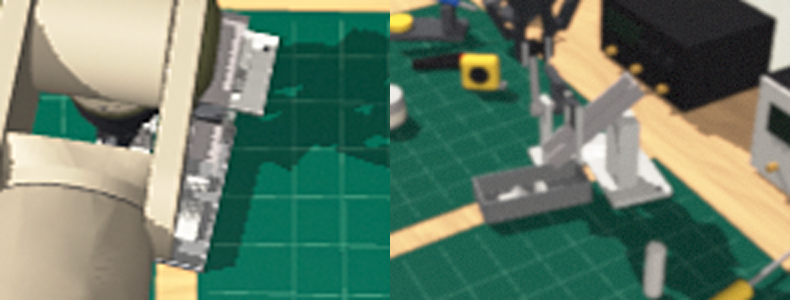

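The picture shows the lever upright and pieces in the tray at about (515,190). Next I'll count them with the wrist camera.

```bash
python3 - <<'E'
from h import *
np.set_printoptions(precision=4,suppress=True)
I,D=optics.get_image("wrist"); cv2.imwrite("pics/j.png",cv2.resize(I[170:320,140:340],(800,600),interpolation=2))
g=np.mgrid[150:330,120:340]; r,c=g[0].ravel(),g[1].ravel(); P=world("wrist",np.c_[c,r],D[r,c])
q=P[:,:2]-[.552,-.0115]; x=q@[.979,-.203];y=q@[.203,.979]
s=(abs(x)<.071)&(abs(y)<.026); print("max z in tray",np.percentile(P[s,2],[50,90,99]))
H=np.full((13,29),-1.)
for a,b,z in zip(x[s],y[s],P[s,2]):
    if z<.055: H[int((b+.026)/.004),int((a+.071)/.005)]=max(z,H[int((b+.026)/.004),int((a+.071)/.005)])
for row in H: print(" ".join("%3d"%(v*1000) if v>=-.5 else "  ." for v in row))
E
```

```text
max z in tray [0.0041 0.0834 0.0999]
 34   3   4   4   3   4   3   3   4   .   4   2   .   .   .   .   .   .   .   .   .   .   .   .   .   .   .   .   .
 33   3   4   3   3   .   .   .   .   .   .   .   .   1   .   .   .   .   .   .   .   .   .   .   .   .   .   .   .
 34   4   4   4   3  15  15  15  18  23  25  23   3   3   3   .   .   .   .   .   .   .   .   .   .   2   3   3   3
 34   4   3   3   4  15  16  16  18  22  26  23  14  10   3   2   .   .   .   .   .   .   .   .   1   4   4   4   2
 35   4   3   4   4  15  16  16  17  23  25  23  17  13   4   4   .   .   .   .   .   .   .   .   3   4   3   3   2
 34   3   4   3   3  15  16  16  18  22  25  22  17  13   3   4   .   .   .   .   .   .   .   .   .   4   4   3   .
 34   3   4   3   3  16  15  15  17  22  25  22  17  13   4  23   .   2   .   .   .   2   3   .   .   3   4   4   .
 36   4   4   4   4  16  15  16  18  23  25  21  16  12   3  23  23  19   3   .   .   3   2   .   .   3   3   .   .
 35   4   4   4   4   4   4   3   4   4   4   4   4   4   3   3   4  13   .   .   .   3   3   .   .   3   3   .   .
 35   4   4   4   4   4   3   4   4   3   3   4   4   4   4   4   5   4   .   .   .   .   .   .   .   .   3   .   .
 36   3   3   3   4   4   3   2   2   .   .   .   .   .   .   .   .   .   .   .   .   .   .   .   .   .   .   .   .
 35   .   .   .   .   .   .   .   .   .   .   .   .   .   .   .   .   .   .   .   .   .   .   .   .   .   .   .   .
 34   .   .   .   .   .   .   .   .   .   .   .   .   .   .   .   .   .   .   .   .   .   .   .   .   .   .   .   .
```

View pics/j.png

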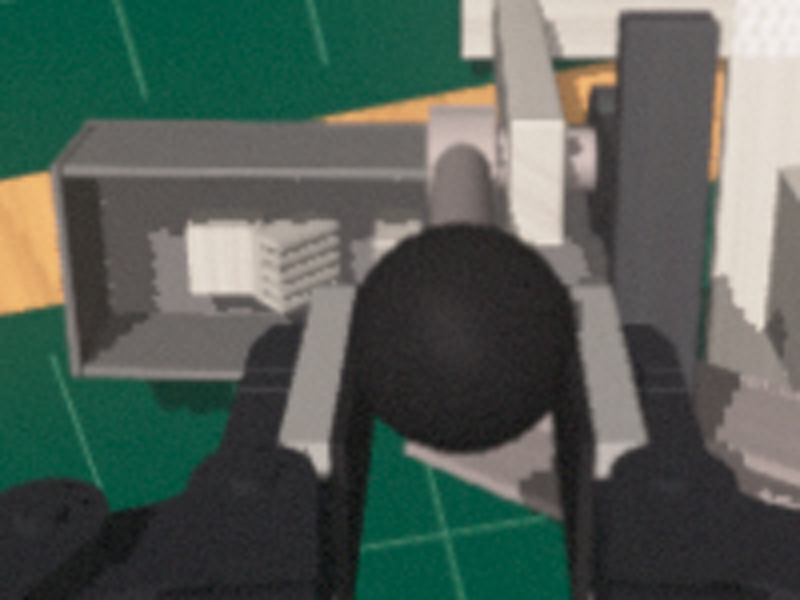

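All three sinks lie in the tray: one flat at (220,255), one leaning on it at (300,265), and the third at (395,235). All are below the rim, and the lever is held upright.

```bash
python3 -c "
from rig import close_job; print(close_job())"
```

```text
the job is handed in; nothing more can be done
None
```

I handed the job in with the tray standing under the mouth, all three heat sinks inside it below the rim, and the gripper holding the lever upright at about its highest lift; no verdict came back.

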